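# Test the stop button of the orbital shaker

### The job

Test the stop of the bench shaker: press its big mushroom button in until it latches, let go so that it can be seen to stay in, then release it by pushing one side of the bar on its head round clockwise (seen from above) until the head springs up, and let it turn back. Then press the round reset button fully in and let it go. Only press and push with the fingertips, never pinch the bar, and leave the speed knob and everything standing around as it is.

Things in the scene. Friction and masses are not known exactly. Their poses are not given: they have to be found in the camera images.
- shaker: White bench orbital shaker, fixed, 300 mm deep (x), 270 mm wide (y). Origin: centre of its underside on the table; x to its back, y to its left, z up. The front of its top is an aluminium control panel 77 mm above the table; in one row 97 mm in front of the origin, 85 mm apart, stand the mushroom stop, the reset button and the speed knob, in varying order. Behind is the platform (rim 104 mm high).
- stop_top (a point): Middle of the stop's grip bar's top, 42 mm above the panel when out. A black mushroom head 56 mm across, dome crown 27 mm, dome edge 19 mm above the panel when out; across it stands a bar 46 mm long, 12 mm wide, its top 15 mm above the crown. The point turns and sinks with the head: x along the bar, y across it, z up (the axis). At turn 0, x points to the shaker's back within 0.35 rad.
- grip_right: Ribbed smooth plastic facing 40 x 1.5 x 14 mm on the bar's -y side (in the frame of point stop_top). Origin at its centre, 5 mm from the bar's middle plane, 10 mm under the bar's top. To turn the head clockwise push this face near its -x end towards +y.
- grip_left: The same facing on the bar's +y side; to turn clockwise push this face near its +x end towards -y. The bar counts as pinched when both facings are pressed with more than 2 N at the same time.
- stop_press (a joint): How far the mushroom head is pressed in, m: 0 out, 0.008 hard against its stop. A spring drives it out (5 N when out, 10 N fully in); pressing it in takes about 8 N, then 10 N against the stop. Pressed fully it latches; let go, it rises a little and stays in at about 0.0056.
- stop_turn (a joint): Turn of the head about its upright axis, rad, growing clockwise seen from above: 0 at rest, 1.15 at its stop. A weak spring turns it back to 0 when let go (0.01 N m at 0, 0.04 N m at the end); drawing the latch adds about 0.02 N m. Turned past 0.55 to 0.75 while latched in, it frees the head, which then springs out; 0.9 is safe. It does not turn anticlockwise from 0.
- reset_top (a point): Middle of the top face of the reset button: a flat round grey push button 29 mm across in a dark round collar 45 mm across and 12 mm high; its top is 22 mm above the panel when out. z up.
- reset (a joint): How far the reset button is pressed, m: 0 out, 0.005 fully in; a spring brings it back. It takes 1.5 N to start and 5 N fully in.
- speed_mark (a point): Tip of the white pointer line on top of the speed knob, 14 mm from the knob's axis: a black fluted knob 38 mm across and 23 mm high on a dial ring with tick marks. To be left as it is set.
- dish_a: Loose covered culture dish, 55 mm across, 12 mm high, on the rubber mat of the shaker's platform (97 mm above the table). Origin under its centre.
- dish_b: Second loose covered culture dish, 55 mm across, 12 mm high, on the mat. Origin under its centre.
- dish_beaker: Loose glass beaker, 55 mm across, 70 mm high, on the mat. Origin under its centre.
- slide_case: Pale box of microscope slides, 69 x 100 x 33 mm, on the table to the left of the shaker. Origin under its centre.
- tweezers: Steel forceps, 127 mm long, 9 mm high, lying on the table left of the shaker. Origin under its middle.
- spare_eyepiece: Black eyepiece, 34 mm across, 46 mm high, standing on the table at the left. Origin under its centre.
- lens_case: White screw case with black cap, 37 mm across, 58 mm high, on the table right of the shaker. Origin under its centre.
- cover_tin: Flat blue tin, 42 x 60 x 19 mm, on the table at the right. Origin under its centre.
- cap: Black dust cap, 38 mm across, 14 mm high, on the table at the right. Origin under its centre.

How it is judged:
On the way, in this order (a step that is already met when the one before it is completed fails the run):
1. the mushroom stop is pressed in and, let go, stays latched in (value of joint stop_press above 0.0045 m and value of joint stop_turn below 0.2 rad and contact force between each of the arm, the fingers and stop_turn below 0.2 N), for 0.3 s.
2. its head is turned clockwise far enough to free the latch (value of joint stop_turn above 0.4 rad), for 0.05 s.
3. the head has sprung fully out, has turned back and is let go (value of joint stop_press below 0.0015 m and value of joint stop_turn below 0.15 rad and contact force between the fingers and stop_turn below 0.2 N), for 0.2 s.
4. the reset button is pressed fully in while the stop is out (value of joint reset above 0.004 m and value of joint stop_press below 0.0015 m), for 0.05 s.
At the end, for the whole second after the job is handed in: The stop has been latched, released and the reset pressed, in that order; at the end the stop head is out (within 1.5 mm) and turned back (within 0.15 rad), the reset button is out (within 1 mm), the pointer of the speed knob is within 4 mm and every loose thing within 15 mm of where it began (value of joint stop_press below 0.0015 m and value of joint stop_turn below 0.15 rad and value of joint reset below 0.001 m and distance of speed_mark from where it was at the start of the episode below 0.004 m and distance of each of dish_a, dish_b, dish_beaker, slide_case, tweezers, spare_eyepiece, lens_case, cover_tin, cap from where it was at the start of the episode below 0.015 m); the robot touches nothing.
It fails at once if the grip bar is pinched (both of its ribbed sides pressed with more than 2 N at once) (contact force between the fingers and grip_right above 2 N and contact force between the fingers and grip_left above 2 N).
It fails at once if the reset button is pressed while the stop is in (value of joint each of reset, stop_press above 0.003 m).
It fails at once if the speed setting is changed (distance of speed_mark from where it was at the start of the episode above 0.006 m).
It fails at once if something standing on or around the shaker is moved, lifted or knocked over (distance of any of dish_a, dish_b, dish_beaker, slide_case, tweezers, spare_eyepiece, lens_case, cover_tin, cap from where it was at the start of the episode above 0.02 m).
It also fails if it takes over 48 s, if anything falls off the work surface, if the arm or the gripper's body presses on something with over 40 N, if the wrist force passes 120 N, or if a joint passes its speed limit or range.

### The arm

A 6-joint arm with a two-finger parallel gripper is mounted at the origin on a cart in front of the work surface, level with it; the furniture and walls round the work are solid. World frame = base frame: x ahead of the robot, y to its left, z up, the work surface at z = 0. Lengths are in m, angles in rad, forces in N, time in s.
With the tool pointing down it reaches from about 0.35 to 0.975 m from the base axis. Payload 7.1 kg.
Tool frame: the origin (TCP) lies midway between the tips of the shut fingers; the grasp point (between the pads) lies 19 mm behind it; z points along the fingers, y is the direction in which the jaws open and shut (so a half turn about z gives the same grasp; the last joint's range is limited). The gripper opens to 88 mm and grips with 3 to 60 N. Pads are 20 mm wide; open, the fingers measure 115 mm over their backs; the gripper's body (75 mm by 178 mm) begins 61 mm behind the grasp point.
Start: joints at [1.195, 0.423, 1.63, -0, 1.089, -0.019], TCP at [0.218, 0.586, 0.223] pointing down, gripper open.
Joint ranges: [-3, 3], [-0.9, 2.11], [0.09, 2.58], [-1.31, 4.45], [0.11, 2.69], [-2.54, 2.54]. Speed limits (rad/s): [2.39, 2.39, 3.01, 3.14, 3.14, 3.14].

### API

Orientations are given as a 3x3 rotation matrix whose columns are the frame's x, y, z axes.
In Python, from workcell import sensors, viewer, order gives the robot as it stands. The module is installed in compiled form; this text tells all that it offers.
- The arm moves only by the shell command python3 -m creep 'ROWS' [OPENING] [FORCE]. ROWS is JSON, a list of rows, each an object with "translation": the shift along the tool's x, y, z in m, a list of three; "dr": the turn, a rotation vector about the tool's x, y, z in degrees, a list of three. In form: [{"translation": [tx, ty, tz], "dr": [ax, ay, az]}, ...]. A call has exactly 8 rows; each row shifts and turns the commanded pose from where the row before left it, along the tool's axes as they then stand; what a row does not reach is not made up. A row lasts 1/10 s, in which the tool goes at most 50 mm and 8.59 degrees, less where a joint would pass 70% of its speed; a pose out of reach is approached as far as the arm can. A call with a gripper value outside its range is refused whole. OPENING is the closure, from 0 (fully open) to 1 (shut), set as the call begins (- or left out, the last holds). The fingers move at their own pace and stop on an object; FORCE is the grip in N (left out, the last holds). Time passes only in rows, so rows that do not move let the fingers close, or fill a call up. It gives the time, the measured TCP pose, the force and the opening at its end, in the units of the state.
- sensors.read_state(): the state, without advancing time (a new reading comes with each control period).
- viewer.read_camera(name): name is "scene" or "top" or "wrist"; returns a dict with "img" (420x560x3 uint8, red, green, blue), "range_z" (420x560 float32, m along the optical axis (not along the pixel's ray), 0 where there is no reading), "fx", "fy", "cx", "cy" (pixels), "rvec" (rotation vector, rad) and "tvec" (3), from world to camera coordinates, as OpenCV has them; the wrist camera has in their place "T_tool_cam" (4x4, takes a point from camera to tool coordinates, whose origin is the TCP and whose axes are the flange's). Camera axes: x right, y down, z forward; pixel columns grow to the right and rows downward; lengths in m; the calibration is good to about 2 mm. The wrist camera is an equidistant fisheye: a pixel r from the principal point sees the ray r / f radians off the axis. A picture is of the moment at which its call begins: read the wrist's pose just before it.
- order.finish_job(): hands the job in, once; it reports no verdict.
The state is a dict: "clock": time; "qpos": joint angles; "qd": joint speeds; "effort": joint torques, N m; "ee_pos": TCP position; "ee_rot": TCP orientation; "contact_force": force on the tool from outside, world axes, zero at the start; "ft_torque": the same for the moment, N m; "width": opening from 0.0 (shut) to 1.0 (fully open).
Only numpy, scipy, OpenCV 4.12 (cv2) and the standard library are available. Lean on these libraries where they do the work, as an engineer would, in place of code of your own. Each camera call takes 0.05 s, during which the arm holds its last target.

## Working session

There is one attempt and no reset: what is moved stays moved. The work goes in short steps, Python scripts to look and compute and a shell command to move; the robot and the scene stay as the last step left them, time stands still between calls to the robot, and variables do not carry over. Pictures are saved under pics/ and viewed, and the job is handed in when it is done.

```bash
mkdir -p pics
cat > h.py <<'E'
import numpy as np, cv2
from workcell import sensors, viewer
def snap(n,f):
    d=viewer.read_camera(n); cv2.imwrite('pics/'+f+'.png',d['img'][:,:,::-1]); np.savez('pics/'+f+'.npz',**d); return d
def w(d,u,v,z=None):
    R=cv2.Rodrigues(np.array(d['rvec']))[0]; t=np.array(d['tvec']).ravel()
    r=np.array([(u-d['cx'])/d['fx'],(v-d['cy'])/d['fy'],1.])
    o=-R.T@t; dr=R.T@r
    if z is None: return o+dr*d['range_z'][int(round(v)),int(round(u))]
    return o+dr*(z-o[2])/dr[2]
E
python3 - <<'E'
from h import *
s=sensors.read_state(); print({k:np.round(v,3).tolist() for k,v in s.items()})
for n in('scene','top'):
    d=snap(n,n+'0')
    print(n,d['fx'],d['tvec'],d['rvec'])
E
```

```text
{'clock': 0.0, 'qpos': [1.195, 0.424, 1.631, -0.0, 1.089, -0.019], 'qd': [0.0, 0.002, -0.002, -0.002, -0.001, -0.0], 'effort': [0.001, -54.462, -27.367, 0.064, 0.023, -0.0], 'ee_pos': [0.218, 0.585, 0.222], 'ee_rot': [[-0.937, 0.349, -0.001], [0.349, 0.937, -0.001], [0.0, -0.002, -1.0]], 'contact_force': [-0.26, -0.463, 0.251], 'ft_torque': [-0.021, -0.009, -0.011], 'width': 1.0}
scene 391.35463670537735 [-0.39453172  0.32237825  0.98380843] [ 2.15115188 -0.91440367  0.43852317]
top 486.97957219668496 [-0.02776277  0.56591539  1.48833804] [ 2.11071005 -2.13972549  0.19875169]
```

View pics/scene0.png

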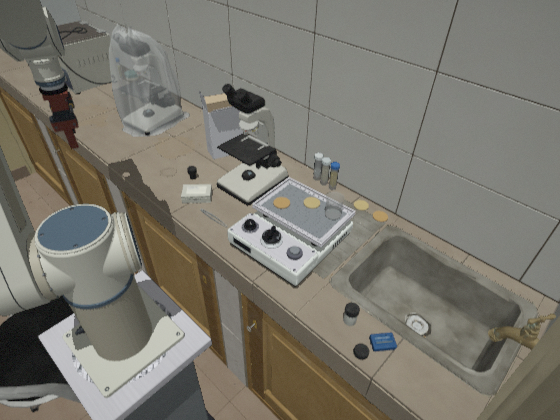

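View pics/top0.png

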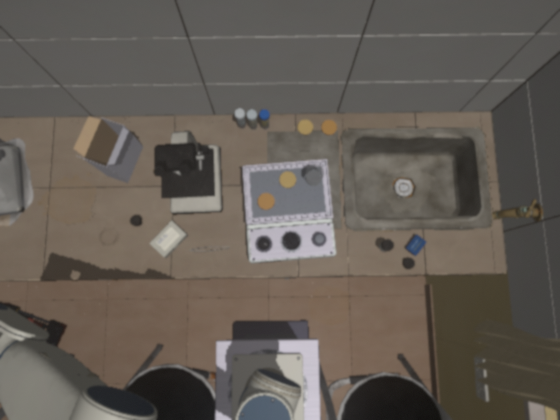

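Run:
```python
import cv2,numpy as np
a=cv2.imread('pics/scene0.png')[195:290,215:365]; b=cv2.imread('pics/top0.png')[215:265,240:345]
a=cv2.resize(a,None,fx=5,fy=5,interpolation=2); cv2.imwrite('pics/s1.png',a)
b=cv2.resize(b,None,fx=7,fy=7,interpolation=2); cv2.imwrite('pics/t1.png',b)
```

```text
(no output)
```

View pics/s1.png

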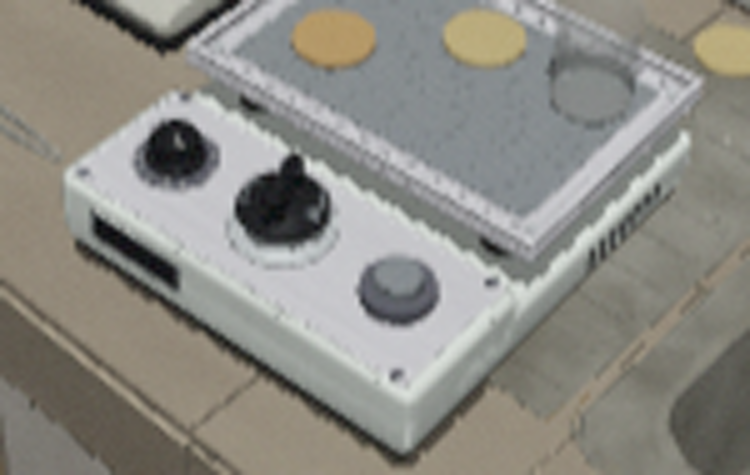

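View pics/t1.png

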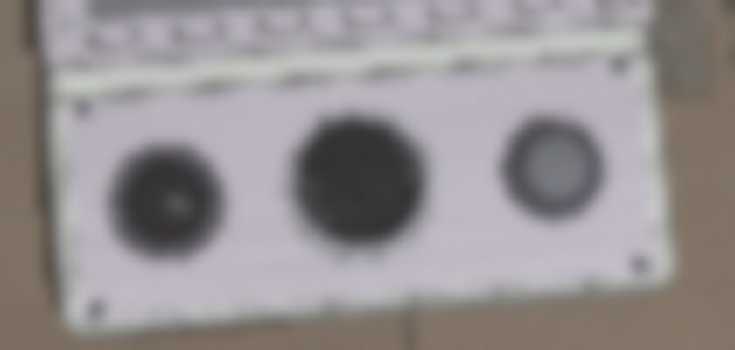

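Run:
```python
from h import *
d=dict(np.load('pics/top0.npz'))
for n,u,v,z in [('knob',264,243.6,.1),('stop',291.6,240.9,.1),('reset',319,239,.097),('bl',251.9,230.4,.077),('fr',331.3,252.7,.077),('fl',253.6,259,.077),('br',328.5,224.3,.077)]:
    print(n,np.round(w(d,u,v,z),4),np.round(w(d,u,v),4))
d=dict(np.load('pics/scene0.npz'))
for n,u,v,z in [('reset',215+402/5,195+273/5,.099),('bartop back',215+292/5,195+160/5,.119),('stop',215+284/5,195+205/5,.104)]:
    print(n,np.round(w(d,u,v,z),4),np.round(w(d,u,v),4))
```

```text
knob [0.4384 0.0046 0.1   ] [0.4385 0.0047 0.0995]
stop [ 0.4455 -0.0789  0.1   ] [ 0.4434 -0.0782  0.1189]
reset [ 0.4505 -0.1621  0.097 ] [ 0.4509 -0.1625  0.0929]
bl [0.4822 0.0421 0.077 ] [0.4825 0.0423 0.0743]
fr [ 0.4102 -0.2003  0.077 ] [ 0.4099 -0.1999  0.08  ]
fl [0.3942 0.0373 0.077 ] [0.3942 0.0373 0.077 ]
br [ 0.4979 -0.1946  0.077 ] [ 0.4983 -0.1949  0.0745]
reset [ 0.4546 -0.1675  0.099 ] [ 0.4543 -0.1678  0.0995]
bartop back [ 0.4612 -0.0758  0.119 ] [ 0.4613 -0.0757  0.1188]
stop [ 0.4428 -0.0875  0.104 ] [ 0.4439 -0.0865  0.1025]
```

Run:
```python
from h import *
d=dict(np.load('pics/scene0.npz'))
R=cv2.Rodrigues(d['rvec'])[0]; t=d['tvec'].ravel()
v,u=np.mgrid[:420,:560]; z=d['range_z']
P=np.stack([(u-d['cx'])/d['fx']*z,(v-d['cy'])/d['fy']*z,z],-1).reshape(-1,3)
P=(P-t)@R; P=P[z.ravel()>0]
r=np.hypot(P[:,0],P[:,1])
for y0 in np.arange(-.3,.5,.05):
    m=(P[:,1]>y0)&(P[:,1]<y0+.05)&(P[:,2]>.1)&(P[:,0]>.3)&(P[:,0]<.9)
    if m.any(): print(round(y0,2),'minx',P[m,0].min().round(3),'zmax x<.6',P[m&(P[:,0]<.6),2].max(initial=0).round(3),'x<.7',P[m&(P[:,0]<.7),2].max(initial=0).round(3))
```

```text
-0.3 minx 0.885 zmax x<.6 0.0 x<.7 0.0
-0.25 minx 0.519 zmax x<.6 0.106 x<.7 0.106
-0.2 minx 0.512 zmax x<.6 0.105 x<.7 0.168
-0.15 minx 0.445 zmax x<.6 0.105 x<.7 0.17
-0.1 minx 0.424 zmax x<.6 0.122 x<.7 0.122
-0.05 minx 0.438 zmax x<.6 0.106 x<.7 0.106
-0.0 minx 0.427 zmax x<.6 0.104 x<.7 0.107
0.05 minx 0.503 zmax x<.6 0.105 x<.7 0.106
0.1 minx 0.577 zmax x<.6 0.171 x<.7 0.172
0.15 minx 0.575 zmax x<.6 0.391 x<.7 0.395
0.2 minx 0.571 zmax x<.6 0.391 x<.7 0.395
0.25 minx 0.57 zmax x<.6 0.393 x<.7 0.395
0.3 minx 0.572 zmax x<.6 0.17 x<.7 0.17
0.35 minx 0.731 zmax x<.6 0.0 x<.7 0.0
0.4 minx 0.658 zmax x<.6 0.0 x<.7 0.227
0.45 minx 0.654 zmax x<.6 0.0 x<.7 0.268
```

```bash
python3 -m creep '[{"translation":[-0.044,-0.020,0],"dr":[0,0,4.8]},{"translation":[-0.044,-0.020,0],"dr":[0,0,4.8]},{"translation":[-0.044,-0.020,0],"dr":[0,0,4.8]},{"translation":[-0.044,-0.020,0],"dr":[0,0,4.8]},{"translation":[-0.044,-0.020,0],"dr":[0,0,4.8]},{"translation":[-0.044,-0.020,0],"dr":[0,0,4.8]},{"translation":[-0.044,-0.020,0],"dr":[0,0,4.8]},{"translation":[-0.044,-0.020,0],"dr":[0,0,4.8]}]' 1 20
python3 -c "
from h import *
s=sensors.read_state();print(np.round(s['qpos'],3));R=s['ee_rot'];g=np.array([.443,-.079,.2])
print(R,R.T@(g-s['ee_pos']))"
```

```text
clock: 0.9
ee_pos: [0.3987, 0.2496, 0.2225]
ee_rot: [[-0.514, 0.858, 0.0], [0.858, 0.514, -0.0], [-0.0, 0.0, -1.0]]
contact_force: [1.0, 0.2, 0.5]
width: 0.304
[ 0.534  0.195  1.962 -0.     0.985 -0.006]
[[-5.14473351e-01  8.57506365e-01  7.79890925e-05]
 [ 8.57506359e-01  5.14473356e-01 -9.63022624e-05]
 [-1.22703113e-04  1.73311952e-05 -9.99999992e-01]] [-0.30457588 -0.1310831   0.02255057]
```

```bash
python3 -m creep '[{"translation":[-0.041,-0.006,0],"dr":[0,0,3.9]},{"translation":[-0.041,-0.006,0],"dr":[0,0,3.9]},{"translation":[-0.041,-0.006,0],"dr":[0,0,3.9]},{"translation":[-0.041,-0.006,0],"dr":[0,0,3.9]},{"translation":[-0.041,-0.006,0],"dr":[0,0,3.9]},{"translation":[-0.041,-0.006,0],"dr":[0,0,3.9]},{"translation":[-0.041,-0.006,0],"dr":[0,0,3.9]},{"translation":[-0.041,-0.006,0],"dr":[0,0,3.9]}]' 1 20
python3 -c "
from h import *
s=sensors.read_state();np.savez('pics/st.npz',**s)
d=snap('wrist','w1');print(d['T_tool_cam'],d['fx'],d['cx'],d['cy'],s['qd'])
cv2.imwrite('pics/w1.png',cv2.resize(d['img'][:,:,::-1],(800,600)))
snap('scene','scene1')"
```

```text
clock: 1.7
ee_pos: [0.4504, -0.0735, 0.2226]
ee_rot: [[0.004, 1.0, 0.0], [1.0, -0.004, -0.0], [-0.0, 0.0, -1.0]]
contact_force: [1.0, -0.8, -0.0]
width: 0.007
[[ 3.95202956e-04 -9.57684330e-01 -2.87820374e-01  8.02043279e-02]
 [ 9.99998207e-01 -1.54589541e-04  1.88746273e-03  6.41274722e-04]
 [-1.85208750e-03 -2.87820603e-01  9.57682552e-01 -1.62701129e-01]
 [ 0.00000000e+00  0.00000000e+00  0.00000000e+00  1.00000000e+00]] 325.19226210127806 281.88912549028925 207.33638959564894 [-0.90619697  0.02547422 -0.03090974 -0.00286316  0.00633205 -0.22382503]
```

View pics/w1.png

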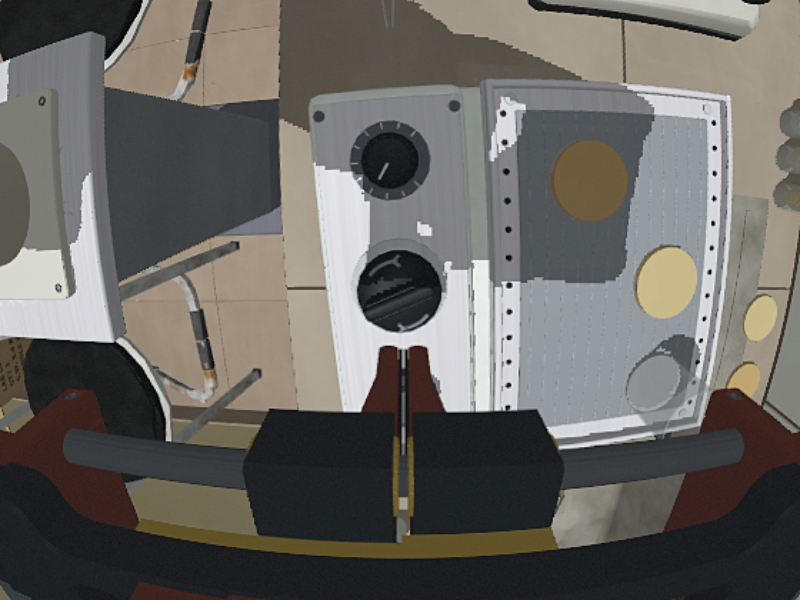

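View pics/scene1.png

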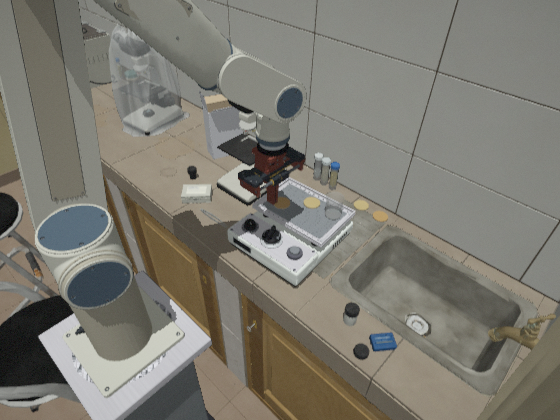

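```bash
python3 -c "
from h import *
s=sensors.read_state();np.savez('pics/st.npz',**s);print(s['ee_pos'],s['qd'])
d=snap('wrist','w2')
cv2.imwrite('pics/w2c.png',cv2.resize(d['img'][150:260,220:340,::-1],None,fx=6,fy=6,interpolation=2)[:600])"
```

```text
[ 0.45008537 -0.07546818  0.22256009] [ 0.07959487 -0.00036758  0.0080499   0.03108967  0.00500021  0.02124175]
```

View pics/w2c.png

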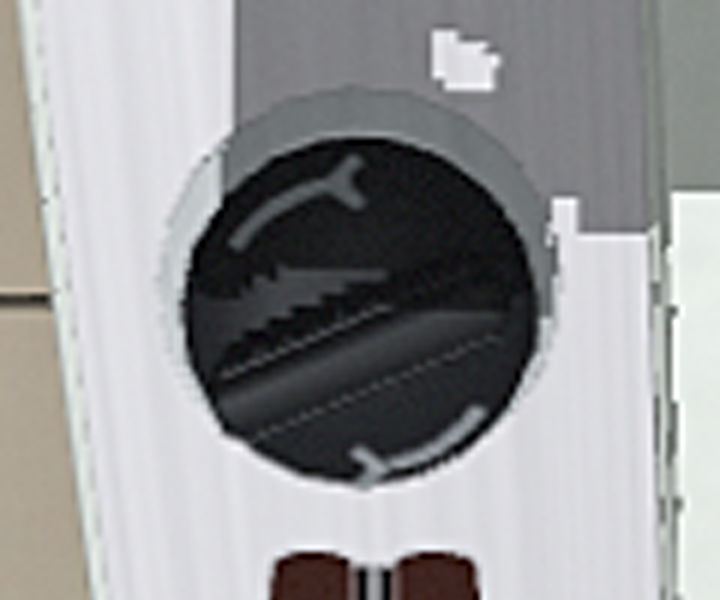

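```bash
cat >> h.py <<'E'
def wf(d,s,u,v,z):
    r=np.hypot(u-d['cx'],v-d['cy']); th=r/d['fx']; a=np.arctan2(v-d['cy'],u-d['cx'])
    c=np.array([np.sin(th)*np.cos(a),np.sin(th)*np.sin(a),np.cos(th)])
    T=d['T_tool_cam']; R=np.array(s['ee_rot'])
    o=R@T[:3,3]+s['ee_pos']; q=R@T[:3,:3]@c
    return o+q*(z-o[2])/q[2]
E
python3 - <<'E'
from h import *
d=dict(np.load('pics/w2.npz'));s=dict(np.load('pics/st.npz'))
f=lambda x,y,z:np.round(wf(d,s,220+(x-2.5)/6,150+(y-2.5)/6,z),4)
for n,x,y,z in [('Lf',220,378,.119),('Lm',390,308,.119),('Rf',262,435,.119),('Rb',500,338,.119),('frontend',225,405,.119),('backend',505,315,.119),
 ('domeL',365,137,.096),('domeR',365,487,.096),('domeF',183,312,.096),('domeB',540,312,.096),('tip',375,560,.2226)]: print(n,f(x,y,z))
z=d['range_z'];
for x,y in [(300,375),(370,360),(450,330),(375,565),(365,200)]: print(x,y,z[150+y//6,220+x//6], )
# depth cloud bar top
R=s['ee_rot'];T=d['T_tool_cam'];Q=[]
for v in range(165,250):
  for u in range(240,320):
    r=np.hypot(u-d['cx'],v-d['cy']);th=r/d['fx'];a=np.arctan2(v-d['cy'],u-d['cx'])
    zz=z[v,u]
    if zz<=0: continue
    c=np.array([np.tan(th)*np.cos(a),np.tan(th)*np.sin(a),1])*zz
    p=R@(T[:3,:3]@c+T[:3,3])+s['ee_pos']
    Q.append(p)
Q=np.array(Q); m=(Q[:,2]>.114)&(Q[:,2]<.13)
B=Q[m];print(len(B),B.mean(0),B[:,2].max(),np.percentile(B[:,2],[10,50,90]))
rect=cv2.minAreaRect((B[:,:2]*1000).astype(np.float32));print(rect)
m=(Q[:,2]>.092)&(Q[:,2]<.112)
print(cv2.minEnclosingCircle((Q[m][:,:2]*1000).astype(np.float32)))
m=(Q[:,2]>.07)&(Q[:,2]<.085);print('panel',np.median(Q[m][:,2]))
E
```

```text
Lf [ 0.4291 -0.0799  0.119 ]
Lm [ 0.4536 -0.0697  0.119 ]
Rf [ 0.435  -0.0886  0.119 ]
Rb [ 0.4692 -0.0742  0.119 ]
frontend [ 0.4297 -0.084   0.119 ]
backend [ 0.4699 -0.0708  0.119 ]
domeL [ 0.4501 -0.0494  0.096 ]
domeR [ 0.4497 -0.1056  0.096 ]
domeF [ 0.4218 -0.0765  0.096 ]
domeB [ 0.4769 -0.0769  0.096 ]
tip [ 0.4512 -0.0643  0.2226]
300 375 0.2783906
370 360 0.27979916
450 330 0.2759307
375 565 0.33337456
365 200 0.28863522
722 [ 0.44868744 -0.07669637  0.11834813] 0.1213485398218414 [0.116075   0.11880885 0.12009098]
((448.56353759765625, -77.61399841308594), (45.985450744628906, 13.118956565856934), 23.461149215698242)
((448.7058410644531, -77.62195587158203), 28.14906120300293)
panel 0.07779859009195106
```

```bash
python3 -m creep '[{"translation":[-0.002,-0.002,0.030],"dr":[0,0,-8]},{"translation":[0,0,0.030],"dr":[0,0,-8]},{"translation":[0,0,0.030],"dr":[0,0,-7.7]},{"translation":[0,0,0.006],"dr":[0,0,0]},{"translation":[0,0,0],"dr":[0,0,0]},{"translation":[0,0,0],"dr":[0,0,0]},{"translation":[0,0,0.003],"dr":[0,0,0]},{"translation":[0,0,0.003],"dr":[0,0,0]}]'
```

```text
clock: 2.65
ee_pos: [0.4494, -0.0738, 0.1216]
ee_rot: [[-0.401, 0.916, 0.002], [0.916, 0.401, -0.0], [-0.001, 0.002, -1.0]]
contact_force: [-0.1, 1.1, -0.4]
width: 0.003
```

```bash
python3 -m creep '[{"translation":[-0.003,-0.003,0],"dr":[0,0,0]},{"translation":[0,0,0.002],"dr":[0,0,0]},{"translation":[0,0,0.002],"dr":[0,0,0]},{"translation":[0,0,0.002],"dr":[0,0,0]},{"translation":[0,0,0.002],"dr":[0,0,0]},{"translation":[0,0,0.002],"dr":[0,0,0]},{"translation":[0,0,0],"dr":[0,0,0]},{"translation":[0,0,0],"dr":[0,0,0]}]'
```

```text
clock: 3.45
ee_pos: [0.4473, -0.0781, 0.1113]
ee_rot: [[-0.401, 0.916, 0.001], [0.916, 0.401, -0.0], [-0.001, 0.0, -1.0]]
contact_force: [-2.1, -0.6, 9.0]
width: 0.006
```

```bash
python3 -m creep '[{"translation":[0,0,0.001],"dr":[0,0,0]},{"translation":[0,0,0.001],"dr":[0,0,0]},{"translation":[0,0,0.001],"dr":[0,0,0]},{"translation":[0,0,0],"dr":[0,0,0]},{"translation":[0,0,0],"dr":[0,0,0]},{"translation":[0,0,0],"dr":[0,0,0]},{"translation":[0,0,0],"dr":[0,0,0]},{"translation":[0,0,0],"dr":[0,0,0]}]'
```

```text
clock: 4.25
ee_pos: [0.448, -0.0783, 0.1106]
ee_rot: [[-0.401, 0.916, 0.002], [0.916, 0.401, -0.001], [-0.002, 0.002, -1.0]]
contact_force: [-10.5, 0.1, 40.4]
width: 0.001
```

```bash
python3 -m creep '[{"translation":[0,0,-0.010],"dr":[0,0,0]},{"translation":[0,0,-0.020],"dr":[0,0,0]},{"translation":[0,0,0],"dr":[0,0,0]},{"translation":[0,0,0],"dr":[0,0,0]},{"translation":[0,0,0],"dr":[0,0,0]},{"translation":[0,0,0],"dr":[0,0,0]},{"translation":[0,0,0],"dr":[0,0,0]},{"translation":[0,0,0],"dr":[0,0,0]}]'
python3 -c "
from h import *
s=sensors.read_state();np.savez('pics/st3.npz',**s);print(s['ee_pos'])
d=snap('scene','s3')
cv2.imwrite('pics/s3c.png',cv2.resize(d['img'][195:290,215:365,::-1],None,fx=5,fy=5,interpolation=2))
d=snap('wrist','w3')
cv2.imwrite('pics/w3.png',cv2.resize(d['img'][:,:,::-1],(800,600)))"
```

```text
clock: 5.05
ee_pos: [0.4468, -0.0777, 0.1373]
ee_rot: [[-0.401, 0.916, -0.001], [0.916, 0.401, 0.0], [0.0, -0.001, -1.0]]
contact_force: [0.0, -0.5, -0.2]
width: 0.003
[ 0.44677224 -0.07772571  0.13725526]
```

View pics/s3c.png

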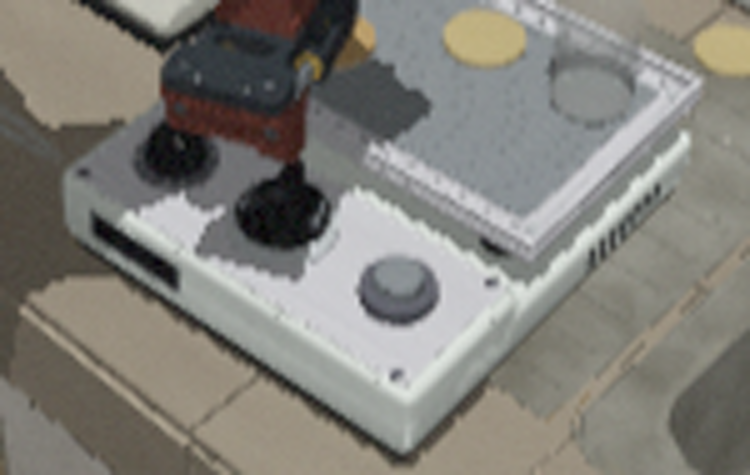

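View pics/w3.png

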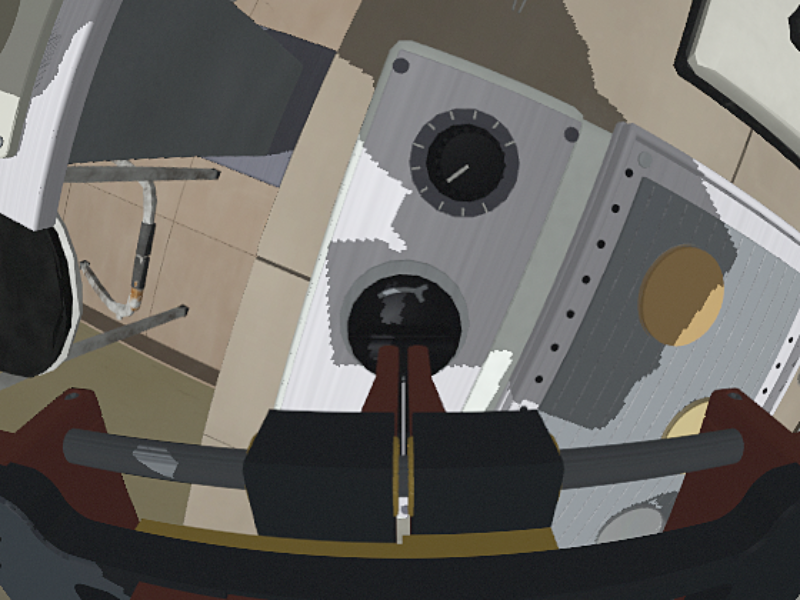

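```bash
python3 -m creep '[{"translation":[-0.024,-0.016,0],"dr":[0,0,0]},{"translation":[0,0,0],"dr":[0,0,0]},{"translation":[0,0,0.016],"dr":[0,0,0]},{"translation":[0,0,0.016],"dr":[0,0,0]},{"translation":[0,0,0],"dr":[0,0,0]},{"translation":[0,0,0],"dr":[0,0,0]},{"translation":[0.002,0,0],"dr":[0,0,0]},{"translation":[0,0,0],"dr":[0,0,0]}]'
python3 -c "
from h import *
s=sensors.read_state();R=s['ee_rot'];print(R.T@(s['ee_pos']-np.array([.4483,-.0775,.113])))
d=snap('wrist','w4')
cv2.imwrite('pics/w4.png',cv2.resize(d['img'][170:320,180:380,::-1],(800,600)))"
```

```text
clock: 5.95
ee_pos: [0.4415, -0.1041, 0.1063]
ee_rot: [[-0.401, 0.916, 0.001], [0.916, 0.401, -0.0], [-0.001, 0.001, -1.0]]
contact_force: [-0.6, -0.1, -0.4]
width: 0.008
[-0.02165303 -0.016943    0.00671617]
```

View pics/w4.png

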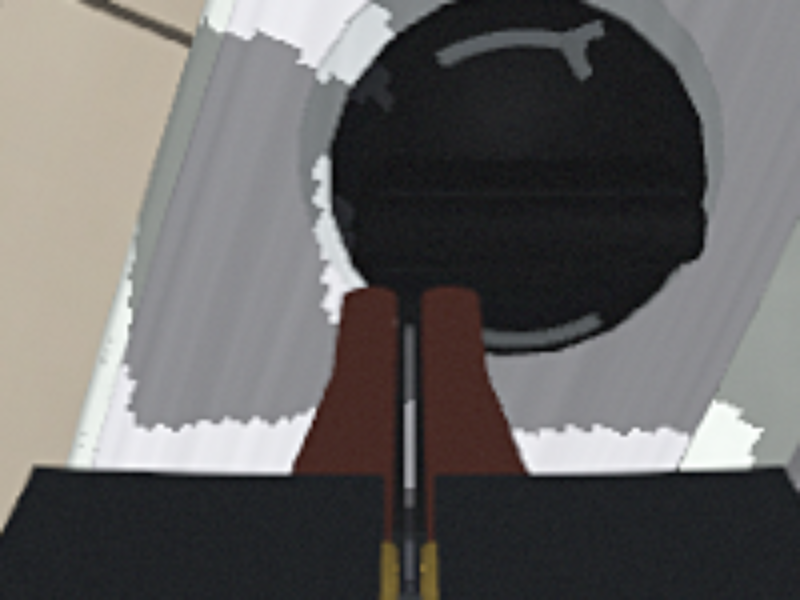

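```bash
python3 -m creep '[{"translation":[0.003,0,0.001],"dr":[0,0,0]},{"translation":[0.003,0,0],"dr":[0,0,0]},{"translation":[0.0019,-0.0016,0],"dr":[0,0,6]},{"translation":[0.0019,-0.0016,0],"dr":[0,0,6]},{"translation":[0.0019,-0.0016,0],"dr":[0,0,6]},{"translation":[0.0019,-0.0016,0],"dr":[0,0,6]},{"translation":[0,0,0],"dr":[0,0,0]},{"translation":[0,0,0],"dr":[0,0,0]}]'
python3 -c "
from h import *
s=sensors.read_state();R=s['ee_rot'];print(R.T@(s['ee_pos']-np.array([.4483,-.0775,.113])),s['ft_torque'])
d=snap('wrist','w5')
cv2.imwrite('pics/w5.png',cv2.resize(d['img'][170:320,180:380,::-1],(800,600)))"
```

```text
clock: 6.8
ee_pos: [0.4303, -0.0933, 0.1047]
ee_rot: [[0.003, 1.0, -0.001], [1.0, -0.003, -0.0], [-0.0, -0.001, -1.0]]
contact_force: [-2.6, -4.8, 1.0]
width: 0.003
[-0.01585052 -0.01790445  0.00831647] [-0.8578043   0.45067886 -0.07027107]
```

View pics/w5.png

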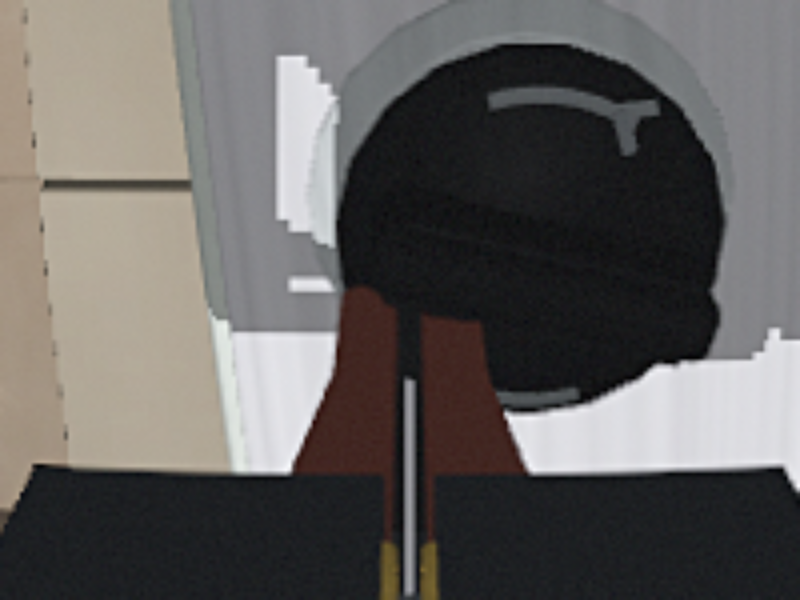

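```bash
python3 -m creep '[{"translation":[0.0019,-0.0016,0],"dr":[0,0,6]},{"translation":[0.0019,-0.0016,0],"dr":[0,0,6]},{"translation":[0.0019,-0.0016,0],"dr":[0,0,6]},{"translation":[0.0019,-0.0016,0],"dr":[0,0,6]},{"translation":[0,0,0],"dr":[0,0,0]},{"translation":[0,0,0],"dr":[0,0,0]},{"translation":[0,0,0],"dr":[0,0,0]},{"translation":[0,0,0],"dr":[0,0,0]}]'
python3 -c "
from h import *
s=sensors.read_state();R=s['ee_rot'];print(R.T@(s['ee_pos']-np.array([.4483,-.0775,.113])),s['ft_torque'])
d=snap('wrist','w6')
cv2.imwrite('pics/w6.png',cv2.resize(d['img'][170:320,180:380,::-1],(800,600)))
d=snap('scene','s6')
cv2.imwrite('pics/s6c.png',cv2.resize(d['img'][195:290,215:365,::-1],None,fx=5,fy=5,interpolation=2))
"
```

```text
clock: 7.65
ee_pos: [0.4256, -0.085, 0.1047]
ee_rot: [[0.41, 0.912, -0.0], [0.912, -0.41, -0.0], [-0.0, 0.0, -1.0]]
contact_force: [-2.0, -5.6, 0.7]
width: 0.005
[-0.01609991 -0.01763479  0.00831953] [-1.07272649  0.43281036 -0.02833555]
```

View pics/w6.png

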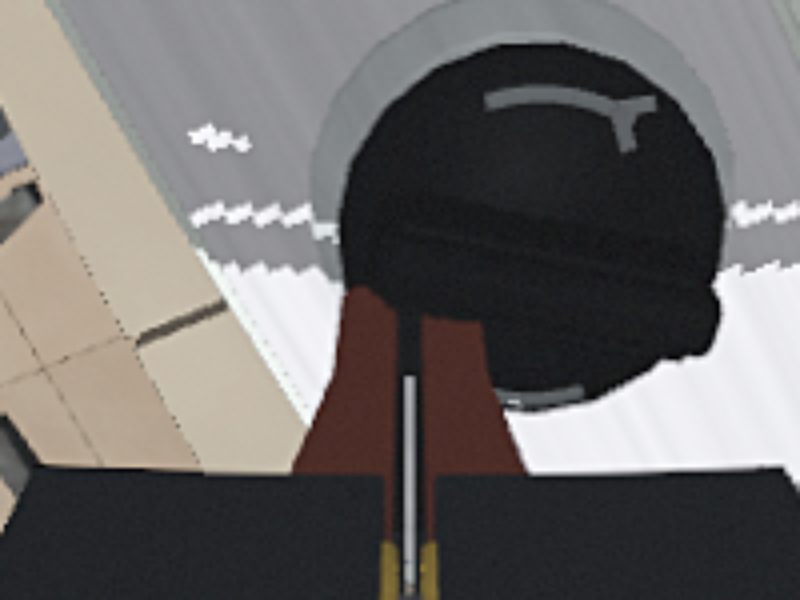

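View pics/s6c.png

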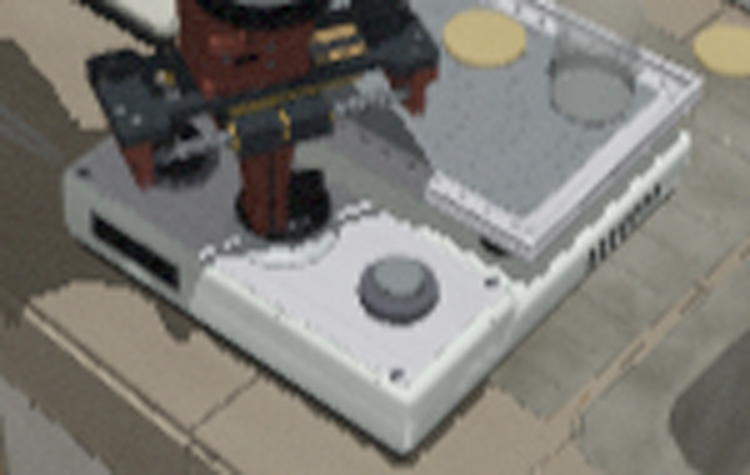

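```bash
cat > c.py <<'E'
from h import *
import sys
def cloud(d,s,u0,u1,v0,v1):
    R=np.array(s['ee_rot']);T=d['T_tool_cam'];z=d['range_z']
    v,u=np.mgrid[v0:v1,u0:u1]; zz=z[v0:v1,u0:u1]
    r=np.hypot(u-d['cx'],v-d['cy']);a=np.arctan2(v-d['cy'],u-d['cx']);t=np.tan(r/d['fx'])
    P=np.stack([t*np.cos(a)*zz,t*np.sin(a)*zz,zz],-1)[zz>0]
    return (P@T[:3,:3].T+T[:3,3])@R.T+s['ee_pos']
E
python3 - <<'E'
from c import *
s=sensors.read_state()
d=dict(np.load('pics/w6.npz'))
def sh(d,s):
    # dome crown region & bar top (crop coords/4+offset)
    for n,x,y in [('dome',520,150),('dome2',560,190),('bartop',600,290),('bartop',660,310),('bar',540,280),('panel',740,200)]:
        u,v=180+x//4,170+y//4; Q=cloud(d,s,u-1,u+2,v-1,v+2); print(n,np.round(np.median(Q,0),4),end=' ')
    print()
sh(d,s)
s4=dict(ee_pos=np.array([.4303,-.0933,.1047]),ee_rot=np.array([[.003,1,-.001],[1,-.003,0],[0,-.001,-1]]))
sh(dict(np.load('pics/w5.npz')),s4)
d=dict(np.load('pics/w3.npz')); s=dict(np.load('pics/st3.npz'))
for x,y in[(405,300),(380,300),(430,300)]:
    u,v=int(x/1.4286),int(y/1.4286);print(np.round(np.median(cloud(d,s,u-1,u+2,v-1,v+2),0),4))
E
```

```text
dome [ 0.4525 -0.0625  0.1035] dome2 [ 0.4553 -0.0697  0.1043] bartop [ 0.4553 -0.0785  0.1191] bartop [ 0.4612 -0.0844  0.1196] bar [ 0.4489 -0.0743  0.1194] panel [ 0.4801 -0.0929  0.0777] 
dome [ 0.4463 -0.0622  0.1035] dome2 [ 0.4516 -0.0676  0.1043] bartop [ 0.4553 -0.0757  0.119 ] bartop [ 0.463  -0.0784  0.1197] bar [ 0.4477 -0.0743  0.1195] panel [ 0.4836 -0.0786  0.0778] 
[ 0.4416 -0.0609  0.0969]
[ 0.4309 -0.0658  0.0959]
[ 0.4519 -0.0565  0.0958]
```

```bash
python3 -m creep '[{"translation":[-0.0019,0.0018,0],"dr":[0,0,-6]},{"translation":[-0.0019,0.0018,0],"dr":[0,0,-6]},{"translation":[-0.0019,0.0018,0],"dr":[0,0,-6]},{"translation":[-0.0019,0.0018,0],"dr":[0,0,-6]},{"translation":[-0.0019,0.0018,0],"dr":[0,0,-6]},{"translation":[-0.0019,0.0018,0],"dr":[0,0,-6]},{"translation":[-0.0019,0.0018,0],"dr":[0,0,-6]},{"translation":[-0.0019,0.0018,0],"dr":[0,0,-6]}]'
python3 -m creep '[{"translation":[-0.004,0,0],"dr":[0,0,0]},{"translation":[-0.006,0,0],"dr":[0,0,0]},{"translation":[-0.006,0,0],"dr":[0,0,0]},{"translation":[0,0,-0.02],"dr":[0,0,0]},{"translation":[0,0,-0.02],"dr":[0,0,0]},{"translation":[0,0,0],"dr":[0,0,0]},{"translation":[0,0,0],"dr":[0,0,0]},{"translation":[0,0,0],"dr":[0,0,0]}]'
python3 -c "
from c import *
s=sensors.read_state();np.savez('pics/st7.npz',**s)
d=snap('wrist','w7')
cv2.imwrite('pics/w7.png',cv2.resize(d['img'][:,:,::-1],(800,600)))
Q=cloud(d,s,200,380,100,300);m=(Q[:,2]>.115)&(Q[:,2]<.125)&(abs(Q[:,0]-.448)<.035)&(abs(Q[:,1]+.0775)<.035)
print(Q[m].mean(0),cv2.minAreaRect((Q[m][:,:2]*1000).astype(np.float32)))
d=snap('top','t7')
for u,v in[(318,239),(319,239),(320,239)]: print(w(d,u,v))
"
```

```text
clock: 8.55
ee_pos: [0.4391, -0.1003, 0.1047]
ee_rot: [[-0.407, 0.913, 0.0], [0.913, 0.407, 0.0], [-0.0, 0.0, -1.0]]
contact_force: [-0.3, -1.8, 0.6]
width: 0.006
clock: 9.35
ee_pos: [0.4447, -0.1148, 0.144]
ee_rot: [[-0.401, 0.916, -0.001], [0.916, 0.401, 0.0], [0.001, -0.001, -1.0]]
contact_force: [-0.7, -0.3, 0.3]
width: 0.004
[ 0.44795907 -0.0771884   0.11860707] ((448.2285461425781, -77.57060241699219), (45.691436767578125, 12.779064178466797), 23.666305541992188)
[ 0.40637694 -0.12548928  0.48264865]
[ 0.40642793 -0.12778884  0.48193621]
[ 0.40637624 -0.13000946  0.4821212 ]
```

View pics/w7.png

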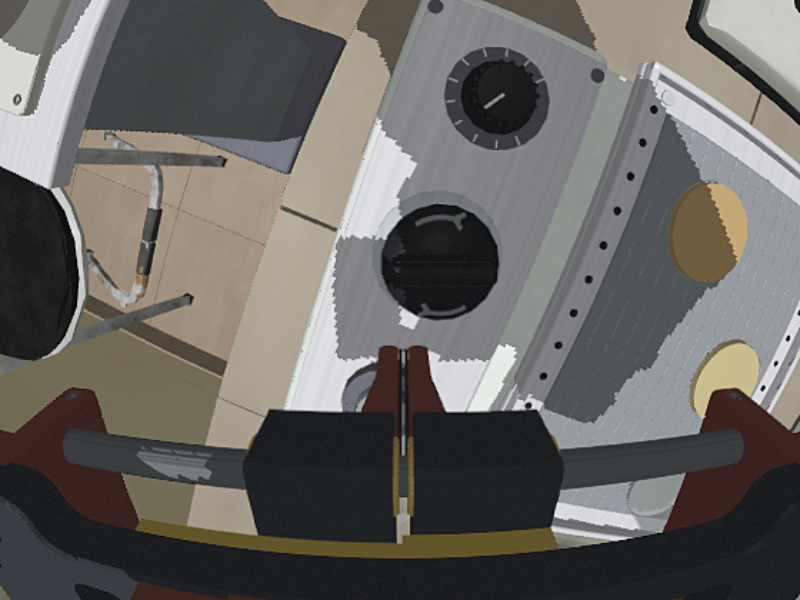

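Run:
```python
from c import *
d=dict(np.load('pics/w7.npz'));s=dict(np.load('pics/st7.npz'))
k=wf(d,s,504/1.4286,93/1.4286,.1); st=np.array([.4483,-.0776,.1])
t=wf(d,s,486/1.4286,106/1.4286,.1);print('mark',t)
g=2*st-k; n=(g-st)[:2]; print(k,g,'dist',np.hypot(*n)); g2=st[:2]+n/np.hypot(*n)*.085; print(g2)
R=s['ee_rot']; print(R.T@(np.r_[g2,.103]-s['ee_pos']))
```

```text
mark [ 0.43732859 -0.0033503   0.1       ]
[0.44220759 0.00579981 0.1       ] [ 0.45439241 -0.16099981  0.1       ] dist 0.0836220435627749
[ 0.4544928  -0.16237411]
[-0.04754483 -0.01002432  0.04093693]
```

```bash
python3 -m creep '[{"translation":[-0.0235,-0.005,0],"dr":[0,0,0]},{"translation":[-0.024,-0.005,0],"dr":[0,0,0]},{"translation":[0,0,0],"dr":[0,0,0]},{"translation":[0,0,0.020],"dr":[0,0,0]},{"translation":[0,0,0.020],"dr":[0,0,0]},{"translation":[0,0,0],"dr":[0,0,0]},{"translation":[0,0,0],"dr":[0,0,0]},{"translation":[0,0,0],"dr":[0,0,0]}]'
python3 -c "
from h import *
d=snap('scene','s8')
cv2.imwrite('pics/s8c.png',cv2.resize(d['img'][195:290,215:365,::-1],None,fx=5,fy=5,interpolation=2))
"
```

```text
clock: 10.25
ee_pos: [0.4554, -0.1622, 0.1053]
ee_rot: [[-0.401, 0.916, 0.001], [0.916, 0.401, -0.0], [-0.0, 0.0, -1.0]]
contact_force: [0.9, -0.1, 0.2]
width: 0.004
```

View pics/s8c.png

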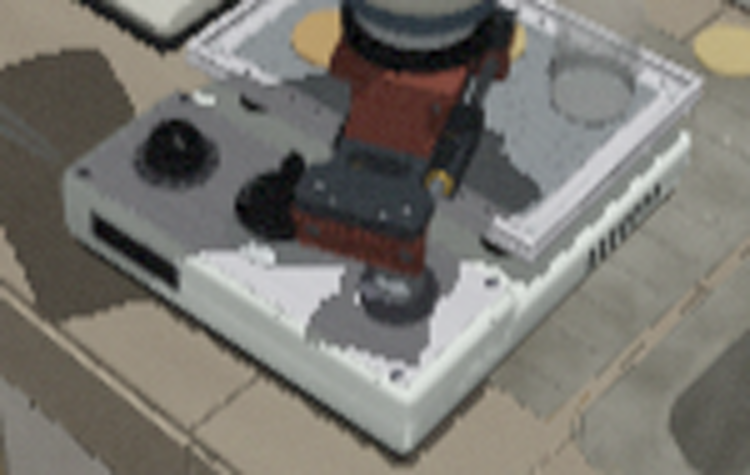

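```bash
python3 -m creep '[{"translation":[0,0,0.003],"dr":[0,0,0]},{"translation":[0,0,0.002],"dr":[0,0,0]},{"translation":[0,0,0.002],"dr":[0,0,0]},{"translation":[0,0,0.002],"dr":[0,0,0]},{"translation":[0,0,0.002],"dr":[0,0,0]},{"translation":[0,0,0.001],"dr":[0,0,0]},{"translation":[0,0,0],"dr":[0,0,0]},{"translation":[0,0,0],"dr":[0,0,0]}]'
```

```text
clock: 11.1
ee_pos: [0.4553, -0.1625, 0.0932]
ee_rot: [[-0.401, 0.916, 0.0], [0.916, 0.401, -0.0], [-0.0, 0.0, -1.0]]
contact_force: [-2.1, 1.6, 10.1]
width: 0.001
```

```bash
python3 -m creep '[{"translation":[0,0,0.001],"dr":[0,0,0]},{"translation":[0,0,0],"dr":[0,0,0]},{"translation":[0,0,0],"dr":[0,0,0]},{"translation":[0,0,-0.010],"dr":[0,0,0]},{"translation":[0,0,-0.02],"dr":[0,0,0]},{"translation":[0,0,-0.03],"dr":[0,0,0]},{"translation":[0,0,-0.04],"dr":[0,0,0]},{"translation":[0,0,-0.03],"dr":[0,0,0]}]'
python3 -m creep '[{"translation":[-0.04,0,-0.02],"dr":[0,0,0]},{"translation":[-0.04,0,0],"dr":[0,0,0]},{"translation":[-0.03,0,0],"dr":[0,0,0]},{"translation":[0,0,0],"dr":[0,0,0]},{"translation":[0,0,0],"dr":[0,0,0]},{"translation":[0,0,0],"dr":[0,0,0]},{"translation":[0,0,0],"dr":[0,0,0]},{"translation":[0,0,0],"dr":[0,0,0]}]'
python3 -c "
from c import *
s=sensors.read_state()
d=snap('wrist','w9')
cv2.imwrite('pics/w9.png',cv2.resize(d['img'][:,:,::-1],(800,600)))
Q=cloud(d,s,0,560,0,300);m=(Q[:,2]>.115)&(Q[:,2]<.125)&(abs(Q[:,0]-.448)<.035)&(abs(Q[:,1]+.0775)<.035)
print(Q[m].mean(0),cv2.minAreaRect((Q[m][:,:2]*1000).astype(np.float32)))
m=np.hypot(Q[:,0]-.4545,Q[:,1]+.162)<.008; print('reset z',np.median(Q[m][:,2]),m.sum())
d=snap('scene','s9')
cv2.imwrite('pics/s9.png',d['img'][:,:,::-1])
"
```

```text
clock: 11.9
ee_pos: [0.4552, -0.1625, 0.2234]
ee_rot: [[-0.401, 0.916, 0.001], [0.916, 0.401, -0.0], [-0.001, 0.0, -1.0]]
contact_force: [0.1, -0.7, -0.0]
width: 0.007
clock: 12.7
ee_pos: [0.499, -0.2624, 0.2417]
ee_rot: [[-0.402, 0.916, -0.0], [0.916, 0.402, 0.0], [0.0, -0.0, -1.0]]
contact_force: [0.6, -0.4, 0.1]
width: 0.007
[ 0.45443657 -0.08137486  0.11647878] ((452.2675476074219, -82.65876007080078), (41.77492904663086, 2.335916519165039), 26.012466430664062)
reset z 0.09871290216246134 229
```

View pics/w9.png

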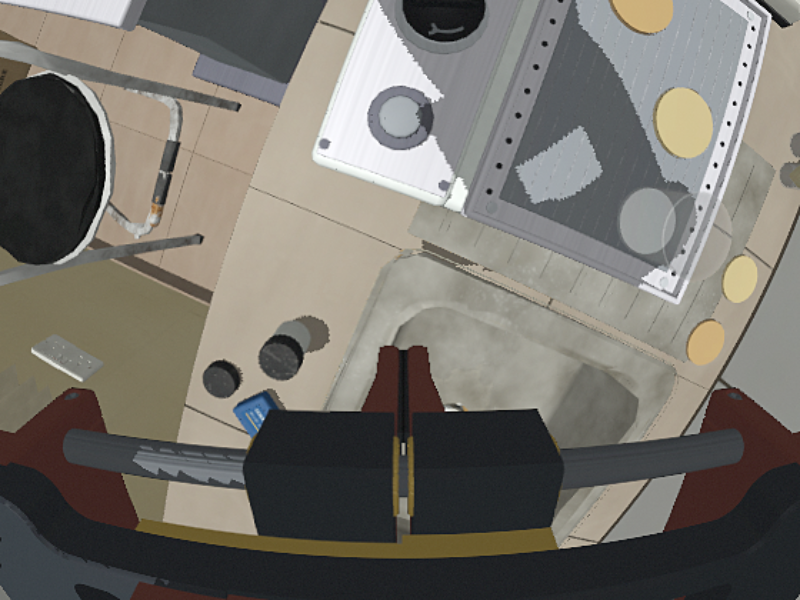

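View pics/s9.png

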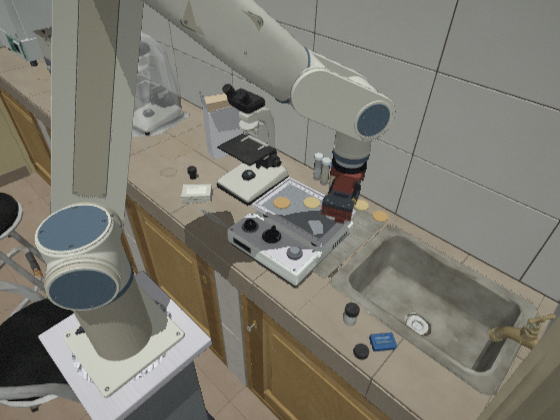

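```bash
python3 -c "
from workcell import order
print(order.finish_job())"
```

```text
the job is handed in; nothing more can be done
None
```

The stop test ran in order with nothing retried, and I handed the job in after about 13 s of the 48 s allowed. No verdict came back.

- **Stop pressed:** I pressed the mushroom stop with the shut fingertips to its hard stop (40 N on the tool) and lifted off. The dome then sat about 7 mm lower than when out, with the bar still at its rest angle.
- **Stop released:** I pushed the front end of the bar from its right side, turning the head about 58° clockwise. The bar top was back at 0.119 m, its height when out. I then followed the bar back round and moved clear.
- **Reset pressed:** I pressed the reset button to about 10 N, with the fingertip at 0.0932 m, and let it go.

**Last checks:**
- After the release the bar was at 23.7°, against 23.5° at the start, and its top at 0.1186 m.
- The reset top is back at 0.0987 m, its height when out.
- The arm was clear of everything, with residual force under 1 N.
- By eye, the knob, dishes, beaker and the things on the table looked unmoved in the last pictures. I did not measure their positions.
- The last wrist picture caught only part of the stop bar, so its reading there (26°, 0.116 m) is unreliable. The full-view reading taken after the release and the last scene picture both show the stop out and turned back.

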